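Let a winch drum back for re-roping

ROBOT

A 7-joint arm with a two-finger parallel gripper is mounted at the origin on the work surface. World frame = base frame: x ahead of the robot, y to its left, z up, the work surface at z = 0. Lengths are in mm, angles in rad, forces in N, time in s.
With the tool pointing down it reaches from about 400 to 875 mm from the base axis. Payload 4.4 kg.
Tool frame: the origin (TCP) lies at the centre of the arm's flange, where the gripper is bolted on; the fingertips stand 173 mm ahead of it and the grasp point (between the pads) lies 155 mm ahead of it; z points along the fingers, y is the direction in which the jaws open and shut (so a half turn about z gives the same grasp; the last joint's range is limited). The gripper opens to 85 mm and grips with 20 to 120 N. Pads are 22 mm wide; open, the fingers measure 114 mm over their backs; the gripper's body (76 mm by 85 mm) begins 54 mm behind the grasp point. The pads swing forward as they close: fully open they stand 13 mm farther back than shut.
Start: joints at [1.243, 0.628, 0.038, 1.517, -0.027, 0.996, -0.02], TCP at [168.254, -627.858, 404.713] pointing down, gripper open.
Joint ranges: [-3.06, 3.06], [-0.37, 2.12], [-1.25, 1.32], [0.18, 2.47], [-1.1, 4.24], [0.23, 1.98], [-2.94, 2.94]. Speed limits (rad/s): [2.57, 2.57, 3.14, 3.14, 3.14, 3.14, 3.14].

INTERFACE

Orientations are given as [roll, pitch, yaw] about the fixed x, y, z axes, in that order (R = Rz(yaw) Ry(pitch) Rx(roll)).
In Python, from cell import * gives the robot as it stands. The module is installed in compiled form; this text tells all that it offers.
- The arm moves only by the shell command python3 -m jog 'ROWS'. ROWS is JSON, one flat list of numbers, 5 for each row, row after row: the shift along the tool's x, y, z in mm, then the turn about the tool's z in degrees, then the finger opening in mm, from 0 to 85.4. A call has 1 to 20 rows; each row is the pose to reach, as a shift and turn from the pose commanded when the call began, along the tool's axes at that moment; what a row does not reach only later rows make up. A row lasts 1/12 s, in which the tool goes at most 41.7 mm and 7.16 degrees, less where a joint would pass 70% of its speed; a pose out of reach is approached as far as the arm can. A call with a gripper value outside its range is refused whole. The fingers move at their own pace and stop on an object; the grip force is fixed at half the most. Time passes only in rows, so rows that repeat a pose let the fingers close. It gives the time, the measured TCP pose, the force and the opening at its end, in the units of the state.
- read_state(): the state, without advancing time (a new reading comes with each control period).
- get_image(name): name is "scene" or "top"; returns (picture, depth): 384x512x3 uint8, blue, green, red; 384x512 float32, mm along the optical axis (not along the pixel's ray), 0 where there is no reading.
- camera_params(name): a dict with "K" (3x3 intrinsics, pixels), "T" (4x4, takes a point from camera to world coordinates). Camera axes: x right, y up, looking along -z (the intrinsics and any distortion apply to the point x, -y, -z); pixel columns grow to the right and rows downward; lengths in mm; the calibration is good to about 2 mm. A picture is of the moment at which its call begins. camera_params takes no time and is no camera call.
- finish_job(): hands the job in, once; it reports no verdict.
The state is a dict: "clock": time; "qpos": joint angles; "qd": joint speeds; "tau": joint torques, N m; "eef_pos": TCP position; "tool_rot": TCP orientation; "force": force on the tool from outside, world axes, zero at the start; "torque": the same for the moment, N m; "width": finger opening in mm.
Only numpy, scipy, OpenCV 4.12 (cv2) and the standard library are available. Lean on these libraries where they do the work, as an engineer would, in place of code of your own. Each camera call takes 0.05 s, during which the arm holds its last target.

TASK

The hand winch on the bench is to have a new rope fitted. Lift its pawl clear of the ratchet wheel and lay it right back on its lug, turn the drum back until the rope clamp on the barrel is uppermost and leave it there, then drop the pawl into the teeth again. Last, bear back on the crank with a steady push of about 20 N at the grip until the tooth sits hard against the pawl, to prove that it holds, without overloading it; let go and leave the neighbouring parts undisturbed.

Things in the scene. Friction and masses are not known exactly. Their poses are not given: they have to be found in the camera images.
- winch: The fixed winch: blue-grey side plates on a wooden board 250 x 220 x 25 mm. Origin: underside of the board, on the bench, at its centre. Its y axis runs along the drum shaft, from the crank (at -y) to the ratchet wheel (at +y); x is level and square to the shaft, z up. Above the board its frame reaches 85 mm either way in x (the pawl's lug 110 mm).
- drum_turn (a joint): Turn of drum, ratchet wheel and crank together, rad. 0 = rope clamp straight up; positive = wound forward (top of the drum towards the winch's -x). Turning back lowers the value (top towards +x); the pawl blocks that and lets it wind forward. Starts at 1.0 to 1.7. A stiff drag of 0.8 N m holds it wherever it is left; turning it takes about 5 to 10 N at the grip.
- pawl_swing (a joint): Swing of the pawl about its pivot, rad. About 0 = down at the root of a tooth gap, up to 0.15 while it rides on a tooth's back, clear of all teeth above 0.2, grows as it lifts; past about 1.8 it falls back by its own weight and rests laid back on its lug, 2.45. It is moved by gravity only: about 1 N at the knob lifts it.
- drum: The drum with its crank and dark ratchet wheel, the wheel 58 to 70 mm from the winch centre at +y; 12 saw teeth, 110 mm over the tips, 11 mm deep. Origin on the shaft at the drum's centre. The right tooth meets the lowered pawl at drum_turn = -0.20 rad (neighbours 0.52 apart): dropped with drum_turn anywhere from -0.17 to 0.25 the pawl enters the right gap.
- pawl: The pawl's flat dark bar, 12 mm thick, about 85 mm long; origin on the pivot's axis, at the winch's mid-plane, turning with the pawl. With a tooth against it, a push of 17 to 25 N at the grip, square to the crank, seats it properly; more than about 27 N overloads it.
- rope_clamp (a point): Top of the rope clamp, a dark saddle 44 mm along the shaft x 26 x 20 mm with two bright screws, on the barrel between the flanges; 47 mm from the shaft axis.
- shaft (a point): Centre of the drum on the shaft axis, 165 mm above the bench. The steel barrel is 60 mm in diameter, its two flanges 130 mm.
- crank_grip (a point): Middle of the crank's black sleeve, 95 mm long, 29 mm in diameter, parallel to the shaft, free to spin on its pin; 120 mm from the shaft axis, 122 mm from the winch centre towards -y. The flat crank arm's outer face is 48 mm from this point. The grip stands 15 degrees from the rope clamp in the back-turning sense: with the clamp up, 15 degrees from the top towards +x.
- pawl_knob (a point): Middle of the bright lifting pin (14 mm in diameter, 40 mm long, collar at its end) that sticks out sideways from the pawl near its nose, parallel to the shaft, away from the winch, fixed to the pawl; 19 mm out from the pawl's face, 55 mm from the pivot axis (at swing 0: 54 mm towards -x, 12 mm below it). Laying the pawl back carries it over the top of the pivot towards the winch's +x.
- pawl_pivot (a point): Pawl pivot, axis parallel to the shaft, in the middle of the pawl's thickness: 70 mm from the shaft towards +x and 70 mm above it (235 mm above the bench). The pawl's nose points from here to the winch's -x, onto the top of the wheel.
- valve_cage: Bystander: a steel pump valve cage, 64 mm in diameter, 74 mm tall. Origin under its centre.
- carton: Bystander: a plain carton, 85 x 100 x 115 mm tall. Origin under its centre.
- stud_bolt: Bystander: a heavy bolt standing on its hexagon head, 48 mm wide, 93 mm tall. Origin under its centre.

How it is judged (in metres and radians):
On the way, in this order (a step that is already met when the one before it is completed fails the run):
1. the pawl is lifted clear and laid back on its lug (value of joint pawl_swing above 2.2 rad), for 0.2 s.
2. the drum is turned back until the rope clamp is uppermost, the pawl still laid back (value of joint pawl_swing above 2.2 rad and value of joint drum_turn between -0.15 and 0.25 rad), for 0.3 s.
3. the pawl is down in the teeth and the drum borne back against it with 20 N or more at the tooth (value of joint pawl_swing below 0.08 rad and value of joint drum_turn between -0.3 and -0.1 rad and contact force between drum and pawl above 20 N), for 0.3 s.
At the end, for the whole second after the job is handed in: The pawl is down at the root of the teeth (below 0.08 rad), the rope clamp just past the top with its tooth at the pawl (drum between -0.30 and -0.10 rad), all at rest (drum and pawl slower than 0.05 rad/s) (value of joint pawl_swing below 0.08 rad and value of joint drum_turn between -0.3 and -0.1 rad and velocity of joint drum_turn between -0.05 and 0.05 rad/s and velocity of joint pawl_swing between -0.05 and 0.05 rad/s); the robot touches nothing.
It fails at once if the pawl is overloaded: more than 55 N between it and the ratchet wheel (contact force between drum and pawl above 55 N).
It fails at once if a bystander is shifted by more than 20 mm (distance of any of valve_cage, carton, stud_bolt from where it was at the start of the episode above 0.02 m).
It also fails if it takes over 67 s, if anything falls off the work surface, if the arm or the gripper's body presses on something with over 40 N, if the wrist force passes 120 N, or if a joint passes its speed limit or range.

## Working session

There is one attempt and no reset: what is moved stays moved. The work goes in short steps, Python scripts to look and compute and a shell command to move; the robot and the scene stay as the last step left them, time stands still between calls to the robot, and variables do not carry over. Pictures are saved under pics/ and viewed, and the job is handed in when it is done.

```bash
mkdir -p pics; ls; python3 - <<'E'
from cell import *
import cv2, numpy as np
s=read_state(); print(s)
for n in("scene","top"):
    im,d=get_image(n); cv2.imwrite(f"pics/{n}0.png",im); np.save(f"pics/{n}0.npy",d)
    p=camera_params(n); print(n,p)
E
```

```text
pics
{'clock': 0.0, 'qpos': array([ 1.24321509,  0.62936952,  0.03843005,  1.51840313, -0.02700641,
        0.99628836, -0.01999902]), 'qd': array([ 5.79995406e-04,  1.15268185e-03,  1.13737825e-04,  1.79654657e-05,
        1.87736695e-03, -2.34979998e-04, -5.92895616e-04]), 'tau': array([ 2.88892006e-04, -5.63396108e+01,  1.22635078e+00, -1.93435961e+01,
        1.09373184e-02,  1.03944234e-02, -1.94905238e-05]), 'eef_pos': array([ 168.17988724, -627.54916393,  403.76214858]), 'tool_rot': array([-3.13964197e+00,  1.53471410e-05,  2.61787582e-01]), 'force': array([-0.86742989, -0.71435755,  0.46144456]), 'torque': array([ 0.00919897,  0.01361463, -0.02572428]), 'width': 85.44438535949166}
scene {'K': array([[481.48142453,   0.        , 254.79007723],
       [  0.        , 481.48142453, 194.19142278],
       [  0.        ,   0.        ,   1.        ]]), 'T': array([[-5.53245750e-01, -5.95440650e-01,  5.82554352e-01,
         1.37663102e+03],
       [ 8.32910641e-01, -4.06640619e-01,  3.75370844e-01,
         5.43455833e+02],
       [ 1.33792030e-02,  6.92888043e-01,  7.20921048e-01,
         1.21790877e+03],
       [ 0.00000000e+00,  0.00000000e+00,  0.00000000e+00,
         1.00000000e+00]])}
top {'K': array([[378.127345  ,   0.        , 258.31573545],
       [  0.        , 378.127345  , 195.09809816],
       [  0.        ,   0.        ,   1.        ]]), 'T': array([[-1.68358354e-02,  9.98117303e-01, -5.89779920e-02,
         4.55336398e+02],
       [-9.99820264e-01, -1.62915962e-02,  9.69658891e-03,
        -4.36544158e+00],
       [ 8.71748754e-03,  5.91306417e-02,  9.98212188e-01,
         1.47645626e+03],
       [ 0.00000000e+00,  0.00000000e+00,  0.00000000e+00,
         1.00000000e+00]])}
```

View pics/scene0.png

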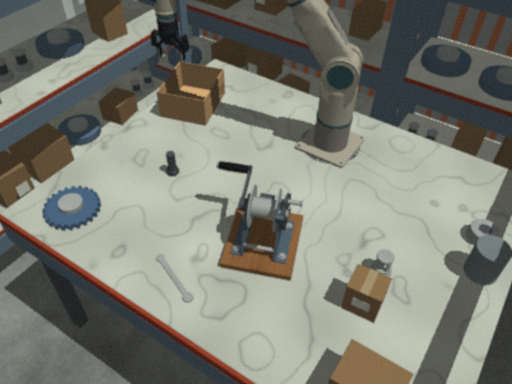

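View pics/top0.png

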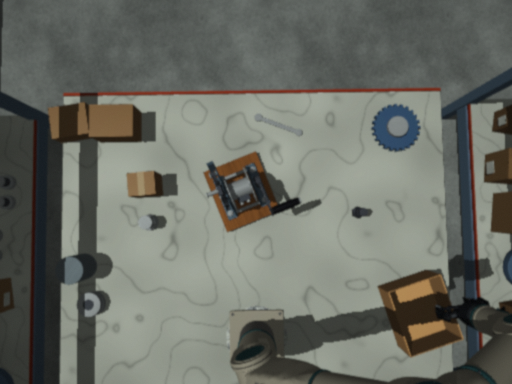

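```bash
python3 - <<'E'
import cv2, numpy as np
a=cv2.imread("pics/top0.png")[130:250,180:320]; cv2.imwrite("pics/topc.png",cv2.resize(a,None,fx=5,fy=5,interpolation=cv2.INTER_CUBIC))
a=cv2.imread("pics/scene0.png")[145:290,200:330]; cv2.imwrite("pics/scenec.png",cv2.resize(a,None,fx=4,fy=4,interpolation=cv2.INTER_CUBIC))
E
```

```text
(no output)
```

View pics/topc.png

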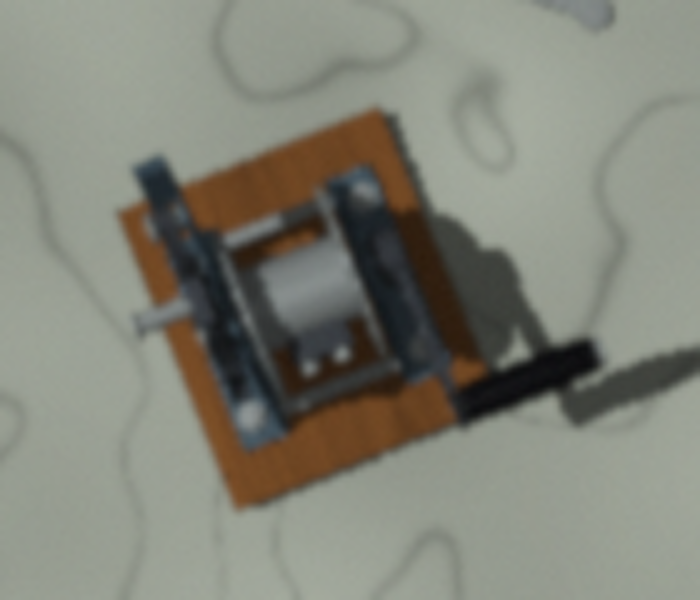

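View pics/scenec.png

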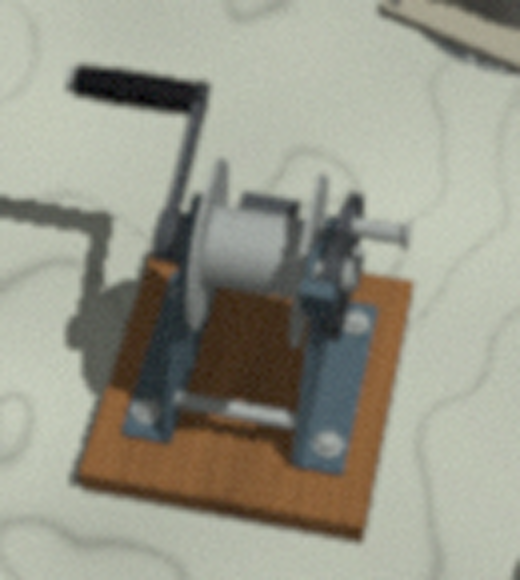

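```bash
cat > h.py <<'E'
import cv2, numpy as np
from cell import *
def ray(n,u,v):
    p=camera_params(n);K=p["K"];T=p["T"]
    d=np.array([(u-K[0,2])/K[0,0],-(v-K[1,2])/K[1,1],-1.])
    return T[:3,3],T[:3,:3]@d
def onz(n,u,v,z):
    o,d=ray(n,u,v);return o+d*(z-o[2])/d[2]
def proj(n,P):
    p=camera_params(n);K=p["K"];T=p["T"]
    c=T[:3,:3].T@(np.asarray(P,float)-T[:3,3]); x=c/-c[2]
    return np.array([K[0,0]*x[0]+K[0,2],-K[1,1]*x[1]+K[1,2]])
def cross(a,b):
    (o1,d1),(o2,d2)=a,b
    t=np.linalg.lstsq(np.c_[d1,-d2],o2-o1,rcond=None)[0]
    p,q=o1+d1*t[0],o2+d2*t[1];return (p+q)/2,np.linalg.norm(p-q)
E
python3 - <<'E'
from h import *
for n,box in(("top",(190,150,290,235)),("scene",(215,195,310,285))):
    im=cv2.imread(f"pics/{n}0.png");h=cv2.cvtColor(im,cv2.COLOR_BGR2HSV)
    m=((h[...,0]<18)&(h[...,1]>110)).astype(np.uint8)
    mm=np.zeros_like(m);x0,y0,x1,y1=box;mm[y0:y1,x0:x1]=m[y0:y1,x0:x1]
    mm=cv2.morphologyEx(mm,cv2.MORPH_OPEN,np.ones((2,2)))
    pts=np.argwhere(mm)[:,::-1]
    W=np.array([onz(n,u,v,25)[:2] for u,v in pts],np.float32)
    r=cv2.minAreaRect(cv2.convexHull(W));print(n,len(pts),r, cv2.boxPoints(r).tolist())
# grip dark
im=cv2.imread("pics/top0.png")
for n,box in(("top",(270,190,305,220)),("scene",(214,158,254,174))):
    im=cv2.imread(f"pics/{n}0.png");x0,y0,x1,y1=box
    m=(im[y0:y1,x0:x1].max(2)<45).astype(np.uint8)
    nn,l,st,c=cv2.connectedComponentsWithStats(m);i=1+st[1:,4].argmax()
    q=np.argwhere(l==i)[:,::-1].astype(np.float32);r=cv2.minAreaRect(q);print(n,st[i],c[i]+[x0,y0],r)
E
```

```text
top 1600 ((553.3483276367188, 41.993408203125), (245.82272338867188, 217.0066680908203), 21.133787155151367) [[399.58331298828125, 98.88362121582031], [477.82440185546875, -103.52742004394531], [707.1133422851562, -14.896804809570312], [628.8722534179688, 187.5142364501953]]Traceback (most recent call last):
  File "<stdin>", line 8, in <module>
  File "h.py", line 8, in onz
    o,d=ray(n,u,v);return o+d*(z-o[2])/d[2]
        ~~~^^^^^^^
  File "h.py", line 4, in ray
    p=camera_params(n);K=p["K"];T=p["T"]
ValueError: time passes only in moves, steps and waits
```

```bash
sed -i 's/^def ray/import functools\ncamera_params=functools.lru_cache(None)(camera_params)\ndef ray/' h.py
python3 - <<'E'
from h import *
for n,box in(("top",(190,150,290,235)),("scene",(215,195,310,285))):
    im=cv2.imread(f"pics/{n}0.png");h=cv2.cvtColor(im,cv2.COLOR_BGR2HSV)
    m=((h[...,0]<18)&(h[...,1]>110)).astype(np.uint8)
    mm=np.zeros_like(m);x0,y0,x1,y1=box;mm[y0:y1,x0:x1]=m[y0:y1,x0:x1]
    mm=cv2.morphologyEx(mm,cv2.MORPH_OPEN,np.ones((2,2)))
    pts=np.argwhere(mm)[:,::-1]
    W=np.array([onz(n,u,v,25)[:2] for u,v in pts],np.float32)
    r=cv2.minAreaRect(cv2.convexHull(W));print(n,len(pts),r)
C={}
for n,box in(("top",(270,190,305,220)),("scene",(214,158,254,174))):
    im=cv2.imread(f"pics/{n}0.png");x0,y0,x1,y1=box
    m=(im[y0:y1,x0:x1].max(2)<45).astype(np.uint8)
    nn,l,st,c=cv2.connectedComponentsWithStats(m);i=1+st[1:,4].argmax()
    q=np.argwhere(l==i)[:,::-1].astype(np.float32);r=cv2.minAreaRect(q);print(n,st[i],c[i]+[x0,y0],r)
    C[n]=c[i]+[x0,y0]
P,e=cross(ray("top",*C["top"]),ray("scene",*C["scene"]));print("grip",P,e)
yaw=np.deg2rad(21.1);R=np.array([[np.cos(yaw),-np.sin(yaw),0],[np.sin(yaw),np.cos(yaw),0],[0,0,1]])
O=np.array([553.3,42,0]);L=R.T@(P-O);print("local",L,"ang from top toward -x",np.arctan2(-L[0],L[2]-165),np.hypot(L[0],L[2]-165))
K=lambda s:np.array([70+55*np.cos(np.pi+np.arctan2(12,54)-s),83,235+55*np.sin(np.pi+np.arctan2(12,54)-s)])
for nm,l in(("knob0",K(0)),("shaft",[0,0,165]),("piv",[70,64,235])):
    w=O+R@np.array(l);print(nm,w,[proj(n,w) for n in("top","scene")])
E
```

```text
top 1600 ((553.3483276367188, 41.993408203125), (245.82272338867188, 217.0066680908203), 21.133787155151367)
scene 2391 ((564.96533203125, 56.07209777832031), (254.22152709960938, 215.42562866210938), 20.999710083007812)
top [  1   9  28  15 196] [284.40816327 205.63265306] ((14.40000057220459, 15.199999809265137), (8.221921920776367, 29.09295654296875), 71.56505584716797)
scene [  5   5  30  10 180] [233.57222222 166.92777778] ((19.432432174682617, 8.905405044555664), (29.427419662475586, 6.247161388397217), 9.462322235107422)
grip [ 493.94403302 -104.72216164  200.72315935] 1.1172814692064725
local [-108.19586908 -115.51700069  200.72315935] ang from top toward -x 1.2518943918123453 113.9407310813711
knob0 [538.6364681  125.30658754 223.06882482] [array([215.53162711, 193.01367829]), array([290.84829182, 201.36597601])]
shaft [553.3  42.  165. ] [array([241.21680371, 189.49524295]), array([262.80370808, 206.13315442])]
piv [595.56695172 126.9088028  235.        ] [array([214.49218299, 175.55211488]), array([281.06179786, 211.18352351])]
```

```bash
python3 - <<'E'
import cv2, numpy as np
def z(n,x0,y0,x1,y1,f,o,st=10):
    a=cv2.resize(cv2.imread(f"pics/{n}0.png")[y0:y1,x0:x1],None,fx=f,fy=f,interpolation=cv2.INTER_CUBIC)
    for u in range(x0,x1):
        if u%st==0: cv2.line(a,(int((u-x0+.5)*f),0),(int((u-x0+.5)*f),6),(0,0,255),1);cv2.putText(a,str(u),(int((u-x0+.5)*f),16),0,.4,(0,0,255),1)
    for v in range(y0,y1):
        if v%st==0: cv2.line(a,(0,int((v-y0+.5)*f)),(6,int((v-y0+.5)*f)),(0,0,255),1);cv2.putText(a,str(v),(8,int((v-y0+.5)*f)),0,.4,(0,0,255),1)
    cv2.imwrite(o,a)
z("top",195,145,305,240,7,"pics/tz.png")
z("scene",210,155,310,280,4.8,"pics/sz.png")
E
```

```text
(no output)
```

View pics/tz.png

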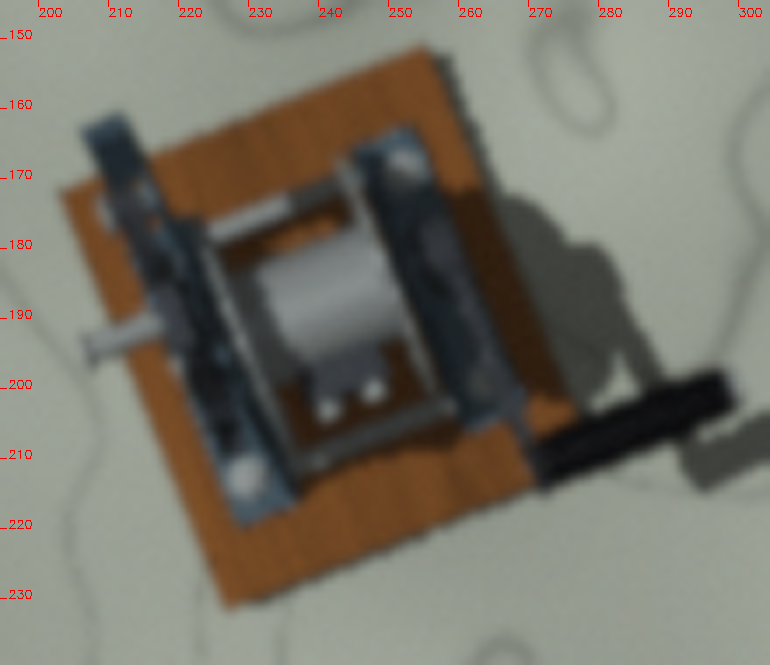

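View pics/sz.png

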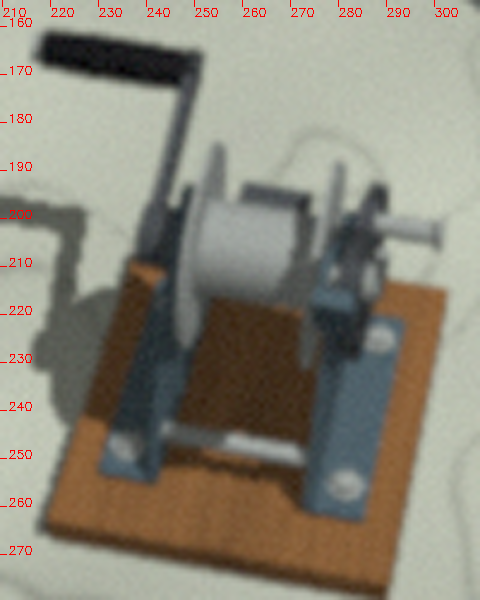

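```bash
cat >> h.py <<'E'
def loc2w(b,L):
    c,s=np.cos(b[2]),np.sin(b[2]);L=np.asarray(L,float)
    return np.array([b[0]+c*L[0]-s*L[1],b[1]+s*L[0]+c*L[1],L[2]])
def knob(s,y=89):
    a=np.pi+np.arctan2(12,54)-s; return np.array([70+55.3*np.cos(a),y,235+55.3*np.sin(a)])
def grip(d,y=-122):
    f=d-np.pi/12; return np.array([-120*np.sin(f),y,165+120*np.cos(f)])
E
python3 - <<'E'
from h import *
from scipy.optimize import least_squares
def model(p):
    b=p[:3];d,s=p[3:5]
    return [("top",(203.4,171.9),(125,110,25)),("top",(255.1,151.2),(125,-110,25)),("top",(227.1,231.4),(-125,110,25)),
    ("scene",(302.4,214.9),(-125,110,25)),("scene",(289.7,275.7),(125,110,25)),("scene",(218.9,263.9),(125,-110,25)),
    ("top",(206.8,193.8),knob(s,109)),("scene",(301.2,203.7),knob(s,109)),
    ("top",(284.9,206),grip(d)),("scene",(234,167),grip(d))]
def f(p): return np.concatenate([proj(n,loc2w(p,L))-np.array(px) for n,px,L in model(p)])
r=least_squares(f,[555,45,.37,1.3,.05],loss="soft_l1");print(r.x);print(f(r.x).reshape(-1,2).round(1))
p=r.x
print("knob",loc2w(p,knob(p[4])),"grip",loc2w(p,grip(p[3])),"piv",loc2w(p,(70,64,235)))
for n in("top",):
    d=np.load("pics/top0.npy");print(d[190:200,205:222].round(0)[::3])
# bystanders
for nm,u,v,h in(("cage",150,222,40),("carton",143,184,115),("bolt",358,212,80)): print(nm,onz("top",u,v,h))
E
```

```text
[5.57502510e+02 4.75993253e+01 3.65547332e-01 1.55788457e+00
 5.58423851e-02]
[[-0.9 -0.2]
 [ 0.4 -0.5]
 [-0.6  0.7]
 [ 0.4 -0.2]
 [ 0.3  0.8]
 [-0.7 -1.3]
 [-0.3  1. ]
 [-0.2  0.1]
 [ 0.4 -0.2]
 [-0.9  0.2]]
knob [540.10039309 136.23507456 226.03542625] grip [ 493.24357696 -107.62676524  197.55227089] piv [600.00001451 132.39296958 235.        ]
[[1478. 1477. 1477. 1478. 1480. 1462. 1456. 1451. 1452. 1452. 1254. 1249.
  1245. 1249. 1244. 1249. 1246.]
 [1483. 1248. 1249. 1244. 1247. 1247. 1246. 1246. 1245. 1245. 1247. 1251.
  1248. 1305. 1245. 1250. 1248.]
 [1477. 1476. 1240. 1247. 1246. 1252. 1479. 1481. 1449. 1456. 1450. 1449.
  1448. 1449.    0. 1290. 1263.]
 [1479. 1479. 1477. 1480. 1474. 1480. 1474. 1479. 1473. 1449. 1454. 1455.
  1451. 1455. 1455. 1303. 1300.]]
cage [445.02954256 392.82147018  40.        ]
carton [582.61634025 397.25173996 115.        ]
bolt [ 469.21599162 -385.51558892   80.        ]
```

```bash
python3 -m jog '[338,-249,-50,-45,85, 338,-249,-50,-45,85, 338,-249,-50,-45,85, 338,-249,-50,-45,85, 338,-249,-50,-45,85, 338,-249,-50,-45,85, 338,-249,-50,-45,85, 338,-249,-50,-45,85, 338,-249,-50,-45,85, 338,-249,-50,-45,85, 450,-450,-50,-70,85, 450,-450,-50,-70,85, 450,-450,-50,-70,85, 450,-450,-50,-70,85, 450,-450,-50,-70,85, 450,-450,-50,-70,85]'
```

```text
clock: 1.43
eef_pos: [486.8, -72.4, 454.8]
tool_rot: [3.141, -0.002, 1.488]
force: [-0.0, 0.7, 0.6]
width: 85.0
```

```bash
cat >> h.py <<'E'
B=np.array([557.5,47.6,0.3655])
def delta(target,yaw,pos=None,cy=None):
    s=read_state();p=np.array(s["eef_pos"]) if pos is None else np.asarray(pos);y0=s["tool_rot"][2] if cy is None else cy
    d=np.asarray(target)-p;c,sn=np.cos(y0),np.sin(y0)
    return np.array([c*d[0]+sn*d[1],sn*d[0]-c*d[1],-d[2]]).round(1),-np.rad2deg((yaw-y0+np.pi)%(2*np.pi)-np.pi).round(2)
E
python3 - <<'E'
from h import *
k=loc2w(B,knob(.056));print(k,delta([k[0],k[1],440],B[2]+np.pi/2))
s=read_state();print(s["eef_pos"],s["tool_rot"])
E
```

```text
[540.10075944 136.23606804 226.04402718] (array([212.4,  35.8,  14.8]), np.float64(-25.7))
[486.793029   -72.44911838 454.77636514] [ 3.14134984e+00 -2.01511310e-03  1.48771085e+00]
```

```bash
python3 -m jog '[208,36,15,-26,40, 208,36,15,-26,40, 208,36,15,-26,40, 208,36,15,-26,40, 208,36,15,-26,40, 208,36,15,-26,40, 208,36,15,-26,40, 208,36,15,-26,40, 208,36,15,-26,40]'; python3 - <<'E'
from h import *
k=loc2w(B,knob(.056));print(delta([k[0],k[1],384],B[2]+np.pi/2))
E
```

```text
clock: 2.18
eef_pos: [540.4, 125.5, 439.4]
tool_rot: [-3.14, 0.001, 1.935]
force: [0.4, 0.1, -0.2]
width: 40.0
(array([10.1,  3.5, 55.4]), np.float64(-0.08))
```

```bash
python3 -m jog '[9,3,5,0,40, 9,3,20,0,40, 9,3,30,0,40, 9,3,30,0,40]'; python3 - <<'E'
from h import *
k=loc2w(B,knob(.056));print(delta([k[0],k[1],384],B[2]+np.pi/2))
for n,b in(("scene",(230,100,340,220)),("top",(170,130,290,230))):
    im,d=get_image(n);x0,y0,x1,y1=b
    cv2.imwrite(f"pics/{n}1.png",cv2.resize(im[y0:y1,x0:x1],None,fx=4.8,fy=4.8,interpolation=cv2.INTER_CUBIC))
E
```

```text
clock: 2.52
eef_pos: [539.3, 135.6, 407.5]
tool_rot: [-3.137, 0.0, 1.936]
force: [-0.9, -0.8, 0.5]
width: 40.0
(array([ 0.3,  1. , 23.5]), np.float64(-0.01))
```

View pics/scene1.png

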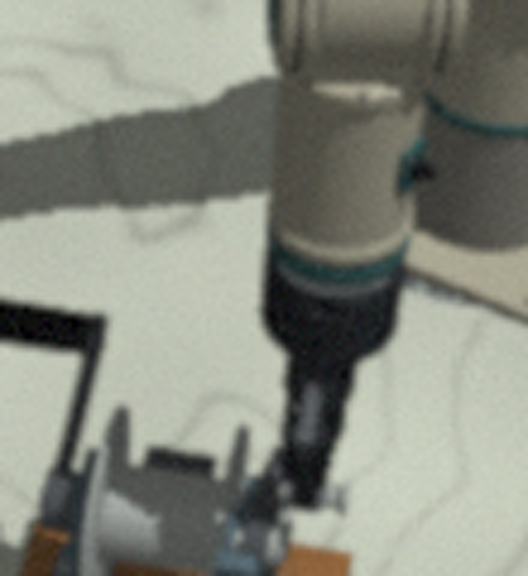

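View pics/top1.png

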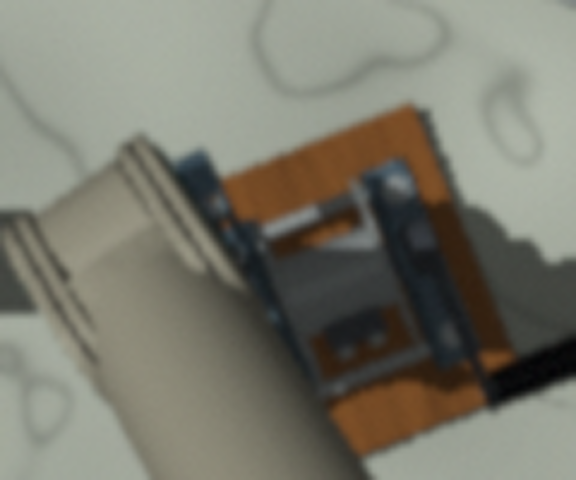

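```bash
python3 -m jog '[0,1,12,0,40, 0,1,23,0,40, 0,1,23,0,40, 0,1,23,0,10, 0,1,23,0,10, 0,1,23,0,10, 0,1,23,0,10, 0,1,23,0,10, 0,1,23,0,10]'; python3 - <<'E'
from h import *
print(read_state()["eef_pos"],read_state()["force"])
E
```

```text
clock: 3.37
eef_pos: [540.5, 137.1, 387.1]
tool_rot: [-3.141, 0.0, 1.937]
force: [-5.4, -2.0, 5.4]
width: 11.8
[540.50075713 137.05107978 387.13663924] [-5.38997374 -2.04517165  5.38447236]
```

```bash
python3 - <<'E'
from h import *
k0=knob(.056)
for s in np.arange(.1,2.45,.1): k=knob(s)-k0;print(round(s,2),k[0].round(1),-k[2].round(1))
E
python3 -m jog '[0,0,-3,0,10, 0,0,-6,0,10, 0,1,-11,0,10, 0,1,-14,0,10, 0,1,-14,0,10]'
python3 - <<'E'
from h import *
print(read_state()["torque"])
im,d=get_image("scene");x0,y0,x1,y1=(230,120,340,240)
cv2.imwrite(f"pics/scene2.png",cv2.resize(im[y0:y1,x0:x1],None,fx=4.8,fy=4.8,interpolation=cv2.INTER_CUBIC))
E
```

```text
0.1 -0.3 -2.4
0.2 -0.7 -7.9
0.3 -0.5 -13.4
0.4 0.2 -18.9
0.5 1.4 -24.3
0.6 3.2 -29.5
0.7 5.6 -34.6
0.8 8.4 -39.3
0.9 11.6 -43.8
1.0 15.3 -47.9
1.1 19.4 -51.6
1.2 23.8 -54.9
1.3 28.6 -57.8
1.4 33.6 -60.1
1.5 38.8 -62.0
1.6 44.2 -63.3
1.7 49.6 -64.0
1.8 55.2 -64.3
1.9 60.7 -63.9
2.0 66.1 -63.0
2.1 71.5 -61.6
2.2 76.6 -59.7
2.3 81.6 -57.2
2.4 86.3 -54.3
clock: 3.78
eef_pos: [540.6, 137.1, 400.5]
tool_rot: [-3.136, 0.0, 1.937]
force: [-8.5, -2.1, -0.9]
width: 12.1
[-0.45908565  1.63522094 -0.03216621]
```

View pics/scene2.png

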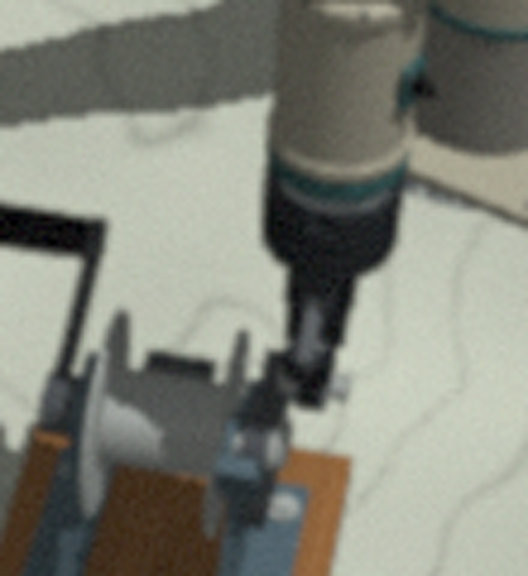

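```bash

python3 -m jog '[0,-1,-5,0,10, 0,0,-10,0,10, 0,2,-15.5,0,10, 0,4.5,-20.5,0,10, 0,7.5,-25.5,0,10, 0,10.5,-30,0,10, 0,14.5,-34,0,10, 0,18.5,-37.5,0,10, 0,23,-41,0,10, 0,27.5,-44,0,10, 0,32.5,-46,0,10, 0,38,-48,0,10]'
python3 - <<'E'
from h import *
print(read_state()["torque"])
im,d=get_image("scene");x0,y0,x1,y1=(230,120,340,240)
cv2.imwrite(f"pics/scene3.png",cv2.resize(im[y0:y1,x0:x1],None,fx=4.8,fy=4.8,interpolation=cv2.INTER_CUBIC))
E
```

```text
clock: 4.83
eef_pos: [572.2, 150.0, 452.2]
tool_rot: [-3.125, 0.003, 1.937]
force: [-16.0, -6.7, 27.6]
width: 11.7
[-1.48628233e+00  3.51540104e+00  2.49569514e-03]
```

View pics/scene3.png

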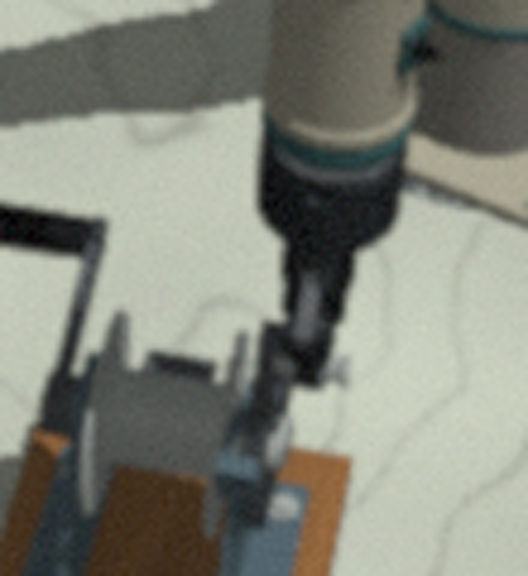

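```bash

python3 -m jog '[0,0,-5,0,10, 0,6,-8,0,10, 0,11.5,-9,0,10, 0,17.5,-9,0,10, 0,24,-8.5,0,10, 0,30,-7.5,0,10, 0,36,-5.5,0,10, 0,41,-4,0,10, 0,41,-4,0,10]'
python3 - <<'E'
from h import *
print(read_state()["torque"])
im,d=get_image("scene");x0,y0,x1,y1=(230,120,340,240)
cv2.imwrite(f"pics/scene4.png",cv2.resize(im[y0:y1,x0:x1],None,fx=4.8,fy=4.8,interpolation=cv2.INTER_CUBIC))
E
```

```text
clock: 5.63
eef_pos: [618.1, 168.4, 454.8]
tool_rot: [3.131, -0.004, 1.938]
force: [4.3, 4.8, 5.1]
width: 11.0
[ 1.29417217 -0.79123152 -0.24651579]
```

View pics/scene4.png

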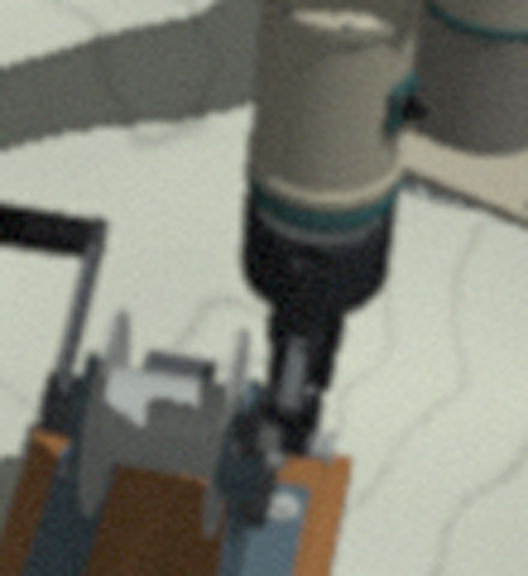

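```bash

python3 -m jog '[0,3,0,0,25, 0,6,0,0,40, 0,8,0,0,40, 0,8,-10,0,40, 0,8,-30,0,40, 0,8,-60,0,40, 0,8,-60,0,40]'
python3 - <<'E'
from h import *
print(read_state()["torque"])
im,d=get_image("scene");x0,y0,x1,y1=(230,140,340,260)
cv2.imwrite(f"pics/scene5.png",cv2.resize(im[y0:y1,x0:x1],None,fx=4.8,fy=4.8,interpolation=cv2.INTER_CUBIC))
k=loc2w(B,knob(2.45,109));print(proj("scene",k),proj("top",k))
E
```

```text
clock: 6.27
eef_pos: [623.9, 169.3, 518.8]
tool_rot: [3.132, 0.0, 1.937]
force: [-0.1, 1.2, 0.8]
width: 39.8
[ 0.02925332 -0.07151797  0.03335867]
[297.46900507 214.34555043] [194.20226172 168.06237129]
```

View pics/scene5.png

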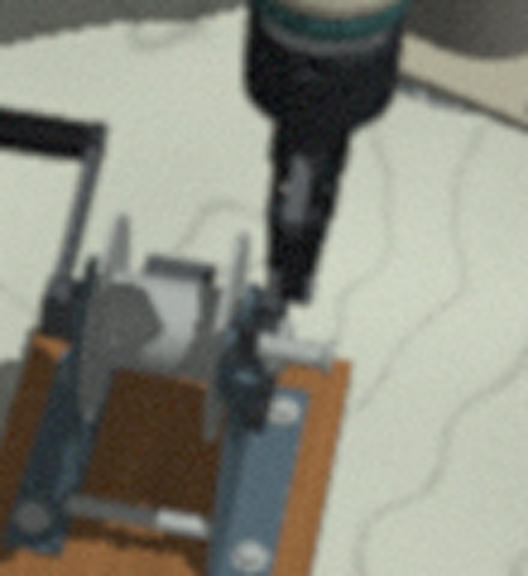

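```bash
python3 - <<'E'
from h import *
g=loc2w(B,grip(1.558,-128));print(g,delta([g[0],g[1],g[2]+155+50],B[2]+np.pi/2))
g0=grip(1.558)
for d in np.arange(1.5,-.3,-.05): k=grip(d)-g0;print(round(d,2),k[0].round(1),-k[2].round(1),end=" | ")
E
```

```text
[ 495.37470927 -113.22806265  197.53893844] (array([-217.7, -220.8,  114. ]), np.float64(0.04))
1.5 2.1 -6.6 | 1.45 4.2 -12.3 | 1.4 6.6 -17.8 | 1.35 9.2 -23.2 | 1.3 12.1 -28.4 | 1.25 15.3 -33.5 | 1.2 18.7 -38.4 | 1.15 22.4 -43.2 | 1.1 26.3 -47.7 | 1.05 30.4 -52.1 | 1.0 34.7 -56.2 | 0.95 39.3 -60.1 | 0.9 44.0 -63.8 | 0.85 48.9 -67.3 | 0.8 54.0 -70.5 | 0.75 59.2 -73.4 | 0.7 64.6 -76.1 | 0.65 70.1 -78.5 | 0.6 75.7 -80.7 | 0.55 81.4 -82.5 | 0.5 87.2 -84.1 | 0.45 93.1 -85.3 | 0.4 99.0 -86.3 | 0.35 104.9 -87.0 | 0.3 110.9 -87.4 | 0.25 116.9 -87.5 | 0.2 122.9 -87.2 | 0.15 128.9 -86.7 | 0.1 134.8 -85.9 | 0.05 140.7 -84.8 | -0.0 146.6 -83.4 | -0.05 152.3 -81.7 | -0.1 158.0 -79.7 | -0.15 163.5 -77.4 | -0.2 169.0 -74.9 | -0.25 174.3 -72.1 |
```

```bash
python3 -m jog '[-218,-221,0,0,60, -218,-221,0,0,60, -218,-221,0,0,60, -218,-221,0,0,60, -218,-221,20,0,60, -218,-221,50,0,60, -218,-221,80,0,60, -218,-221,110,0,60, -218,-221,114,0,60, -218,-221,114,0,60, -218,-221,114,0,60]'; python3 - <<'E'
from h import *
g=loc2w(B,grip(1.558,-128));print(g,delta([g[0],g[1],g[2]+155],B[2]+np.pi/2))
for n,b in(("scene",(190,80,310,200)),("top",(220,150,340,250))):
    im,d=get_image(n);x0,y0,x1,y1=b
    cv2.imwrite(f"pics/{n}6.png",cv2.resize(im[y0:y1,x0:x1],None,fx=4.8,fy=4.8,interpolation=cv2.INTER_CUBIC))
E
```

```text
clock: 7.23
eef_pos: [494.5, -114.3, 398.1]
tool_rot: [-3.139, -0.002, 1.936]
force: [1.0, 0.1, 1.1]
width: 59.8
[ 495.37470927 -113.22806265  197.53893844] (array([ 0.7,  1.2, 45.6]), np.float64(-0.02))
```

View pics/scene6.png

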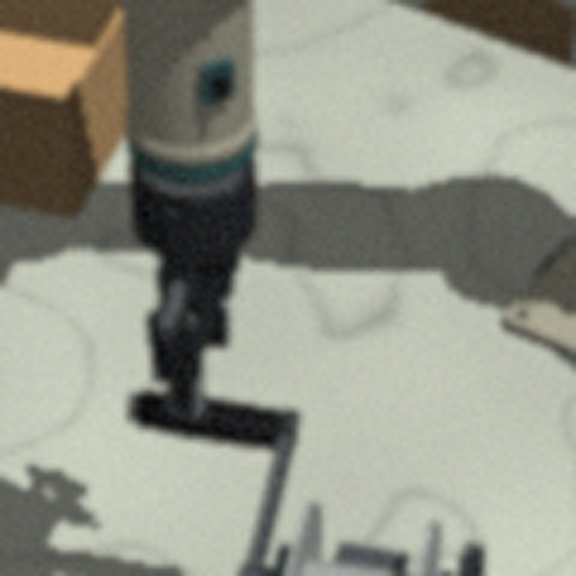

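View pics/top6.png

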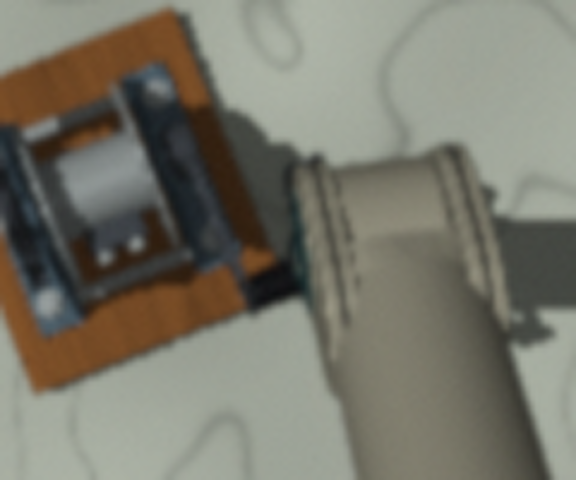

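```bash
python3 -m jog '[0,1,15,0,60, 0,1,30,0,60, 0,1,43,0,60, 0,1,43,0,60, 0,1,43,0,24, 0,1,43,0,24, 0,1,43,0,24, 0,1,43,0,24, 0,1,43,0,24]'
```

```text
clock: 8.08
eef_pos: [496.5, -113.2, 357.1]
tool_rot: [3.139, 0.001, 1.938]
force: [0.1, -0.1, 5.6]
width: 26.9
```

```bash
python3 -m jog '[0,2,-6.5,0,24, 0,4,-12,0,24, 0,6.5,-18,0,24, 0,9,-23,0,24, 0,12,-28.5,0,24, 0,15.5,-33.5,0,24, 0,18.5,-38.5,0,24, 0,22.5,-43,0,24, 0,26.5,-47.5,0,24, 0,30.5,-52,0,24]'; python3 - <<'E'
from h import *
print(read_state()["torque"])
E
```

```text
clock: 8.92
eef_pos: [524.2, -102.8, 407.5]
tool_rot: [-3.14, -0.001, 1.937]
force: [3.9, -0.7, -16.0]
width: 26.5
[ 0.08276968 -0.887119    0.02819352]
```

```bash
python3 -m jog '[0,4.5,-4,0,24, 0,9,-8,0,24, 0,13.5,-11.5,0,24, 0,18.5,-15,0,24, 0,23.5,-18.5,0,24, 0,29,-21.5,0,24, 0,34,-24,0,24, 0,39.5,-26.5,0,24, 0,45.5,-28.5,0,24, 0,51,-30.5,0,24, 0,57,-32,0,24, 0,62.5,-33,0,24, 0,68.5,-34,0,24, 0,74.5,-35,0,24, 0,80.5,-35.5,0,24]'; python3 - <<'E'
from h import *
print(read_state()["torque"])
im,d=get_image("scene");x0,y0,x1,y1=(190,100,320,250)
cv2.imwrite(f"pics/scene7.png",cv2.resize(im[y0:y1,x0:x1],None,fx=4,fy=4,interpolation=cv2.INTER_CUBIC))
im,d=get_image("top");x0,y0,x1,y1=(190,130,310,240)
cv2.imwrite(f"pics/top7.png",cv2.resize(im[y0:y1,x0:x1],None,fx=5,fy=5,interpolation=cv2.INTER_CUBIC))
s=read_state();g=s["eef_pos"]-[B[0],B[1],155];c,n=np.cos(B[2]),np.sin(B[2]);l=[c*g[0]+n*g[1],-n*g[0]+c*g[1],g[2]]
print(l,"d",np.arctan2(-l[0],l[2]-165)+np.pi/12,np.hypot(l[0],l[2]-165))
E
```

```text
clock: 10.17
eef_pos: [598.9, -73.8, 444.0]
tool_rot: [-3.138, -0.0, 1.937]
force: [-8.0, -1.8, -5.5]
width: 26.8
[-0.19331261  1.56489905  0.09105488]
[np.float64(-3.7197505675626488), np.float64(-128.09363572156738), np.float64(289.04200636897053)] d 0.291778233334671 124.09776745906676
```

View pics/scene7.png

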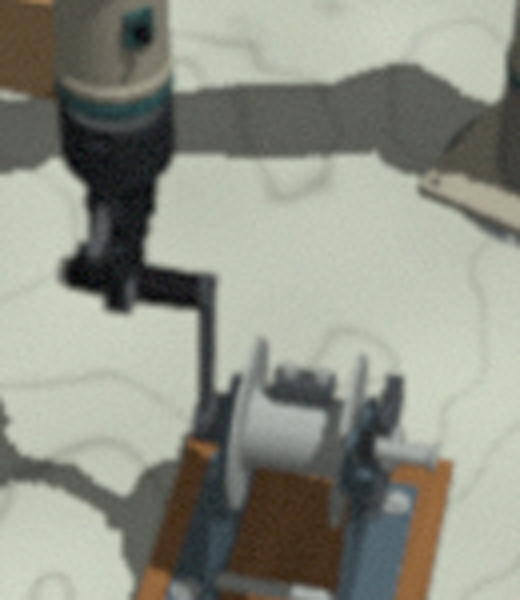

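View pics/top7.png

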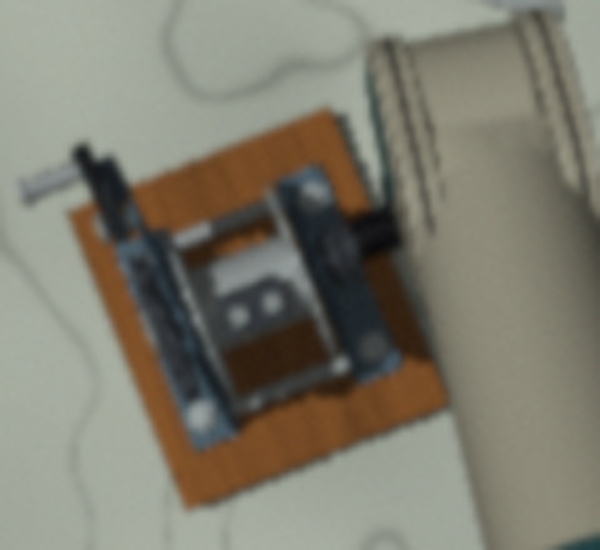

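```bash
python3 -m jog '[0,6,0,0,24, 0,12,0,0,24, 0,18,0.5,0,24, 0,24,1.5,0,24, 0,30,2.5,0,24, 0,31,2.5,0,24, 0,31,2.5,0,24, 0,31,2.5,0,24, 0,31,2.5,0,24, 0,31,2.5,0,24]'; python3 - <<'E'
from h import *
print(read_state()["torque"])
im,d=get_image("scene");x0,y0,x1,y1=(190,100,320,250)
cv2.imwrite(f"pics/scene8.png",cv2.resize(im[y0:y1,x0:x1],None,fx=4,fy=4,interpolation=cv2.INTER_CUBIC))
im,d=get_image("top");x0,y0,x1,y1=(190,130,310,240)
cv2.imwrite(f"pics/top8.png",cv2.resize(im[y0:y1,x0:x1],None,fx=5,fy=5,interpolation=cv2.INTER_CUBIC))
s=read_state();g=s["eef_pos"]-[B[0],B[1],155];c,n=np.cos(B[2]),np.sin(B[2]);l=[c*g[0]+n*g[1],-n*g[0]+c*g[1],g[2]]
print(l,"d",np.arctan2(-l[0],l[2]-165)+np.pi/12,np.hypot(l[0],l[2]-165))
for d in(.1,.05,0,-.05): print(d,[proj("top",loc2w(B,(-47*np.sin(d)+0*1,y,165+47*np.cos(d)))) for y in(-10,10)])
E
```

```text
clock: 11.1
eef_pos: [628.3, -62.4, 441.5]
tool_rot: [-3.141, -0.0, 1.937]
force: [-6.3, -0.6, -5.0]
width: 26.9
[-0.05095616  1.06942377  0.05874954]
[np.float64(26.73441849568033), np.float64(-128.02632678126966), np.float64(286.44971053303783)] d 0.04512749307685382 124.35739351104483
0.1 [array([242.31019789, 187.4295749 ]), array([236.76669923, 189.64538417])]
0.05 [array([242.04926977, 186.77882381]), array([236.50540729, 188.99441943])]
0 [array([241.78889138, 186.12929405]), array([236.24517896, 188.34447132])]
-0.05 [array([241.5297856 , 185.48278894]), array([235.98673668, 187.69734446])]
```

View pics/top8.png

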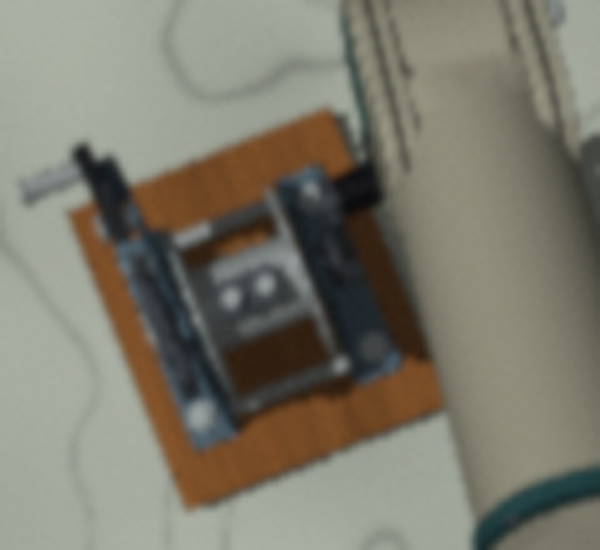

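```bash
python3 -m jog '[0,31,2,0,27, 0,0,0,0,40]' --help >/dev/null 2>&1; python3 - <<'E'
from h import *
s=read_state();print(s["clock"],s["eef_pos"],s["width"])
E
```

```text
11.2 [628.22717854 -62.41425224 441.44971053] 27.117671987614298
```

```bash
python3 -m jog '[0,0,0,0,35, 0,0,0,0,60, 0,0,0,0,60, 0,0,0,0,60, 0,0,-30,0,60, 0,0,-65,0,60, 0,0,-65,0,60]'; python3 - <<'E'
from h import *
k=loc2w(B,knob(2.45));print(k,delta([k[0],k[1],520],B[2]+np.pi/2))
im,d=get_image("top");x0,y0,x1,y1=(190,130,310,240)
cv2.imwrite(f"pics/top9.png",cv2.resize(im[y0:y1,x0:x1],None,fx=5,fy=5,interpolation=cv2.INTER_CUBIC))
print(proj("top",loc2w(B,knob(2.45,109))))
E
```

```text
clock: 11.78
eef_pos: [630.2, -62.0, 513.3]
tool_rot: [3.129, 0.005, 1.937]
force: [1.6, 0.6, 0.5]
width: 59.8
[622.75367194 167.86693899 278.66843403] (array([217.3,  75.3,  -6.7]), np.float64(0.04))
[194.20226172 168.06237129]
```

View pics/top9.png

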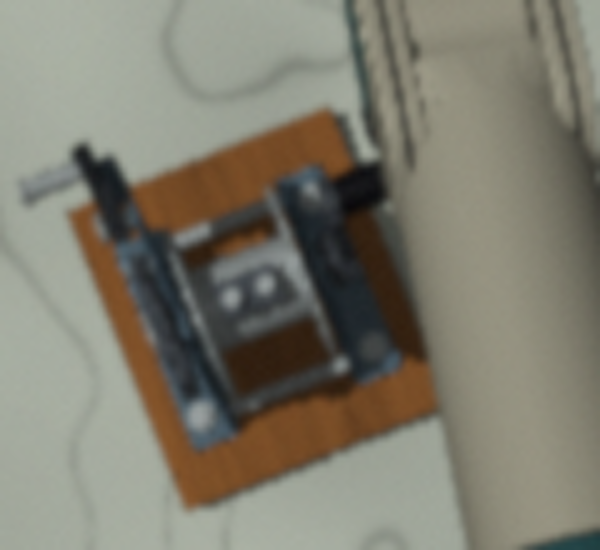

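```bash
python3 -m jog '[217,75,-7,0,40, 217,75,-7,0,40, 217,75,-7,0,40, 217,75,-7,0,40, 217,75,-7,0,40, 217,75,-7,0,40, 217,75,20,0,40, 217,75,40,0,40, 217,75,55,0,40, 217,75,55,0,40, 217,75,55,0,40]'; python3 - <<'E'
from h import *
k=loc2w(B,knob(2.45));print(k,delta([k[0],k[1],434],B[2]+np.pi/2))
im,d=get_image("scene");x0,y0,x1,y1=(230,140,340,260)
cv2.imwrite(f"pics/scene10.png",cv2.resize(im[y0:y1,x0:x1],None,fx=4.8,fy=4.8,interpolation=cv2.INTER_CUBIC))
E
```

```text
clock: 12.75
eef_pos: [620.8, 166.6, 450.1]
tool_rot: [-3.14, -0.0, 1.937]
force: [-0.6, 1.1, -0.7]
width: 39.6
[622.75367194 167.86693899 278.66843403] (array([ 0.4,  2.3, 16.1]), np.float64(0.06))
```

View pics/scene10.png

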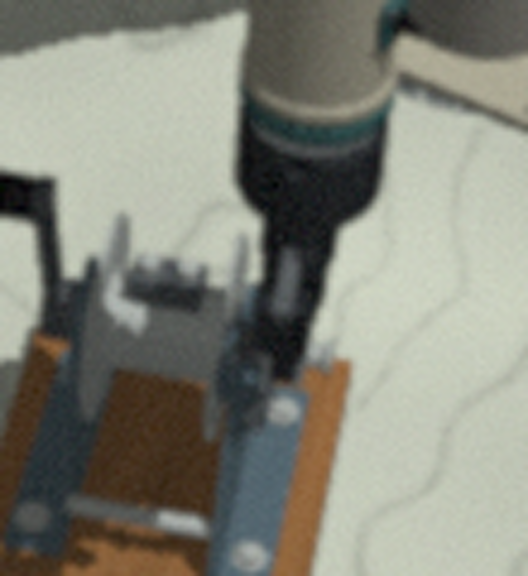

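```bash
python3 -m jog '[0,2,8,0,40, 0,2,15,0,40, 0,2,15,0,40, 0,2,15,0,10, 0,2,15,0,10, 0,2,15,0,10, 0,2,15,0,10, 0,2,15,0,10]'; python3 - <<'E'
from h import *
k0=knob(2.45)
for s in np.arange(2.4,-.05,-.1): k=knob(s)-k0;print(round(s,2),k[0].round(1),-k[2].round(1),end=" | ")
s=read_state();print(s["eef_pos"],s["force"],s["torque"])
E
```

```text
clock: 13.47
eef_pos: [622.8, 167.5, 436.2]
tool_rot: [3.14, 0.0, 1.937]
force: [0.5, 0.2, 1.4]
width: 11.9
2.4 -2.2 -1.6 | 2.3 -6.9 -4.6 | 2.2 -11.9 -7.0 | 2.1 -17.0 -9.0 | 2.0 -22.4 -10.4 | 1.9 -27.8 -11.3 | 1.8 -33.3 -11.6 | 1.7 -38.9 -11.4 | 1.6 -44.3 -10.6 | 1.5 -49.7 -9.3 | 1.4 -54.9 -7.5 | 1.3 -59.9 -5.1 | 1.2 -64.7 -2.3 | 1.1 -69.1 1.0 | 1.0 -73.2 4.7 | 0.9 -76.9 8.8 | 0.8 -80.1 13.3 | 0.7 -82.9 18.1 | 0.6 -85.3 23.1 | 0.5 -87.1 28.3 | 0.4 -88.3 33.7 | 0.3 -89.0 39.2 | 0.2 -89.2 44.7 | 0.1 -88.8 50.2 | -0.0 -87.9 55.7 | [622.75081044 167.4649612  436.18297451] [0.46897955 0.15764198 1.39342056] [ 0.04772453 -0.17302525 -0.00775452]
```

```bash
python3 -m jog '[0,-2,-1.5,0,10, 0,-7,-4.5,0,10, 0,-12,-7,0,10, 0,-17,-9,0,10, 0,-22.5,-10.5,0,10, 0,-28,-11.5,0,10, 0,-33.5,-11.5,0,10, 0,-39,-11.5,0,10, 0,-44.5,-10.5,0,10]'; python3 - <<'E'
from h import *
s=read_state();print(s["torque"])
E
```

```text
clock: 14.22
eef_pos: [584.3, 152.8, 451.4]
tool_rot: [3.123, 0.001, 1.937]
force: [8.8, 1.6, 13.8]
width: 11.5
[ 0.67883248 -2.55254452  0.03399695]
```

```bash
python3 -m jog '[0,-5.5,0,0,10, 0,-10.5,1,0,10, 0,-16,3.5,0,10, 0,-20.5,6.5,0,10, 0,-25.5,9.5,0,10, 0,-29.5,13.5,0,10, 0,-33.5,17.5,0,10, 0,-37,22,0,10, 0,-40,27,0,10, 0,-42,32,0,10, 0,-44,37,0,10]'; python3 - <<'E'
from h import *
s=read_state();print(s["torque"])
im,d=get_image("scene");x0,y0,x1,y1=(230,120,340,240)
cv2.imwrite(f"pics/scene11.png",cv2.resize(im[y0:y1,x0:x1],None,fx=4.8,fy=4.8,interpolation=cv2.INTER_CUBIC))
E
```

```text
clock: 15.13
eef_pos: [542.0, 136.3, 411.0]
tool_rot: [3.132, 0.0, 1.937]
force: [5.3, 1.1, 6.3]
width: 11.8
[ 0.32419852 -1.72528739  0.03601978]
```

View pics/scene11.png

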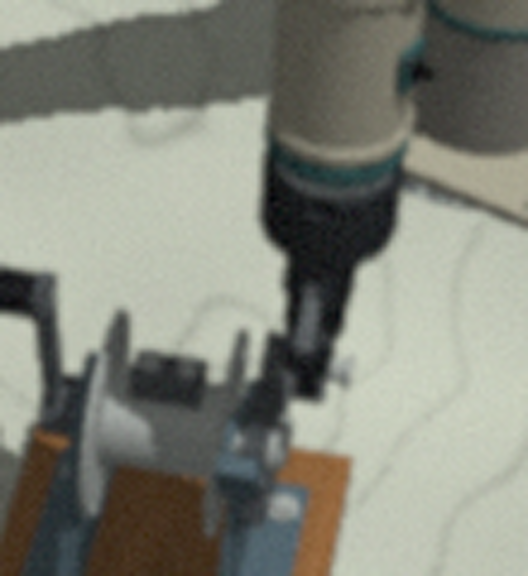

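```bash
python3 -m jog '[0,-1,5,0,10, 0,-1.5,10,0,10, 0,-2,15,0,10, 0,-2,20,0,10, 0,-1.5,23,0,10, 0,-1.5,23,0,10, 0,-1.5,23,0,10]'; python3 - <<'E'
from h import *
s=read_state();print(s["torque"])
E
```

```text
clock: 15.77
eef_pos: [539.5, 135.3, 386.8]
tool_rot: [3.138, 0.0, 1.937]
force: [5.5, 1.2, 3.8]
width: 12.0
[ 0.16613192 -1.37454366  0.03321273]
```

```bash
python3 -m jog '[0,1,0,0,15, 0,1,0,0,20, 0,1,0,0,40, 0,1,0,0,40, 0,1,0,0,40, 0,1,-30,0,40, 0,1,-70,0,40, 0,1,-110,0,40, 0,1,-130,0,40, 0,1,-130,0,40, 0,1,-130,0,40]'; python3 - <<'E'
from h import *
s=read_state();print(s["force"])
im,d=get_image("scene");x0,y0,x1,y1=(210,150,320,280)
cv2.imwrite(f"pics/scene12.png",cv2.resize(im[y0:y1,x0:x1],None,fx=4.6,fy=4.6,interpolation=cv2.INTER_CUBIC))
cv2.imwrite("pics/s12.png",im)
for q in(0,.05,.1,.15):print(q,proj("scene",loc2w(B,knob(q,109))))
E
```

```text
clock: 16.68
eef_pos: [539.2, 135.6, 517.0]
tool_rot: [3.14, 0.0, 1.937]
force: [0.4, -0.3, 0.3]
width: 40.0
[ 0.37918011 -0.31442313  0.28230596]
0 [300.90577555 204.64901682]
0.05 [301.01455864 203.85932639]
0.1 [301.11681663 203.09682452]
0.15 [301.21229303 202.3633423 ]
```

View pics/scene12.png

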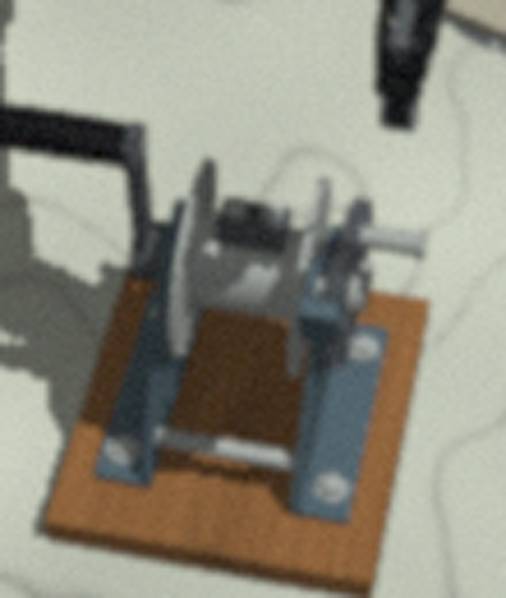

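```bash
python3 - <<'E'
from h import *
print(delta([628.2,-62.4,500],B[2]+np.pi/2))
E
```

```text
(array([-216.5,   12.5,   15.6]), np.float64(0.06))
```

```bash
python3 -m jog '[-216,12.5,0,0,60, -216,12.5,0,0,60, -216,12.5,0,0,60, -216,12.5,0,0,60, -216,12.5,0,0,60, -216,12.5,10,0,60, -216,12.5,15,0,60, -216,12.5,15,0,60, -216,12.5,15,0,60]'; python3 - <<'E'
from h import *
print(delta([628.2,-62.4,440],B[2]+np.pi/2))
im,d=get_image("scene");x0,y0,x1,y1=(190,80,310,200)
cv2.imwrite(f"pics/scene13.png",cv2.resize(im[y0:y1,x0:x1],None,fx=4.6,fy=4.6,interpolation=cv2.INTER_CUBIC))
E
```

```text
clock: 17.48
eef_pos: [627.9, -59.9, 499.8]
tool_rot: [-3.139, -0.003, 1.94]
force: [-0.0, 0.6, 0.1]
width: 60.1
(array([-2.4, -0.6, 59.8]), np.float64(0.2))
```

View pics/scene13.png

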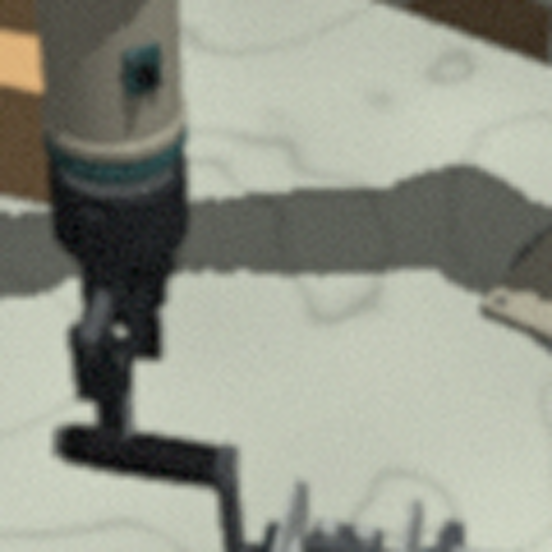

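```bash
python3 -m jog '[-2,0,20,0,60, -2,0,40,0,60, -2,0,55,0,60, -2,0,59,0,60, -2,0,59,0,60, -2,0,59,0,24, -2,0,59,0,24, -2,0,59,0,24, -2,0,59,0,24, -2,0,59,0,24, -2,0,59,0,24]'; python3 - <<'E'
from h import *
s=read_state();print(s["force"],s["torque"],s["eef_pos"])
k0=grip(.05)
for d in np.arange(0.05,-.3,-.025): k=grip(d)-k0;print(round(d,3),k[0].round(1),-k[2].round(1),end=" | ")
E
```

```text
clock: 18.45
eef_pos: [629.1, -63.2, 443.8]
tool_rot: [3.14, 0.001, 1.937]
force: [-3.8, 0.5, 5.6]
width: 26.8
[-3.78527898  0.46742158  5.61632519] [0.0889746  0.55450994 0.00710941] [629.12918254 -63.2364928  443.8266778 ]
0.05 0.0 -0.0 | 0.025 2.9 0.7 | 0.0 5.8 1.4 | -0.025 8.7 2.2 | -0.05 11.6 3.1 | -0.075 14.4 4.1 | -0.1 17.2 5.1 | -0.125 20.0 6.2 | -0.15 22.8 7.4 | -0.175 25.5 8.6 | -0.2 28.2 9.9 | -0.225 30.9 11.3 | -0.25 33.5 12.7 | -0.275 36.1 14.2 |
```

```bash
python3 -m jog '[0,3,-0.5,0,24, 0,6,0.5,0,24, 0,8.5,1,0,24, 0,11.5,2,0,24, 0,14.5,3,0,24, 0,17,4,0,24, 0,18.5,4.5,0,24, 0,20,5,0,24, 0,20,5,0,24]'; cat >> h.py <<'E'
def st():
    s=read_state();g=s["eef_pos"]-[B[0],B[1],155];c,n=np.cos(B[2]),np.sin(B[2]);l=[c*g[0]+n*g[1],-n*g[0]+c*g[1],g[2]-165]
    F=s["force"];fx=c*F[0]+n*F[1];f=np.arctan2(l[0],l[2])
    print("d",round(np.pi/12-f,4),"Ftan",-(fx*np.cos(f)-F[2]*np.sin(f)),"Frad",fx*np.sin(f)+F[2]*np.cos(f),"Fy",-n*F[0]+c*F[1],"T",s["torque"].round(2),s["eef_pos"].round(2))
E
python3 -c "
from h import *
st()"
```

```text
clock: 19.2
eef_pos: [647.4, -56.3, 437.9]
tool_rot: [-3.14, -0.0, 1.937]
force: [-5.7, -0.6, 4.5]
width: 26.7
d -0.1162 Ftan 6.816384142043077 Frad 2.139942355799229 Fy 1.47659576271171 T [-0.06  1.03 -0.02] [647.38 -56.28 437.87]
```

```bash
python3 -m jog '[0,1.5,0.7,0,24, 0,3,1.4,0,24, 0,4.5,2,0,24, 0,5.5,2.5,0,24, 0,5.5,2.5,0,24]'; python3 -c "
from h import *
st()"
```

```text
clock: 19.62
eef_pos: [652.8, -54.2, 435.3]
tool_rot: [-3.141, -0.0, 1.937]
force: [-3.5, 0.3, 4.0]
width: 26.8
d -0.1661 Ftan 4.552268139916301 Frad 2.372259132115702 Fy 1.5237020693649723 T [0.   0.91 0.  ] [652.76 -54.2  435.29]
```

```bash
python3 -m jog '[0,1,0.5,0,24, 0,2,1,0,24, 0,2,1,0,24, 0,2,1,0,24]'; python3 -c "
from h import *
st()"
```

```text
clock: 19.95
eef_pos: [654.7, -53.4, 434.2]
tool_rot: [-3.142, -0.0, 1.937]
force: [-4.6, -0.5, 5.9]
width: 26.6
d -0.1846 Ftan 6.5685581125279775 Frad 3.35321663319809 Fy 1.133000542895581 T [0.15 0.95 0.05] [654.72 -53.45 434.24]
```

Now millimetre steps towards the tooth.

```bash
python3 -m jog '[0,0.5,0.2,0,24, 0,1,0.5,0,24, 0,1,0.5,0,24, 0,1,0.5,0,24]'; python3 -c "
from h import *
st()"
```

```text
clock: 20.28
eef_pos: [655.5, -53.2, 433.8]
tool_rot: [-3.141, -0.0, 1.937]
force: [-5.3, -0.4, 6.7]
width: 26.6
d -0.192 Ftan 7.496314354912947 Frad 3.7681488989008125 Fy 1.4874928799723535 T [0.08 1.13 0.  ] [655.52 -53.15 433.84]
```

```bash
python3 -m jog '[0,0.5,0.2,0,24, 0,1,0.5,0,24, 0,1,0.5,0,24, 0,1,0.5,0,24]'; python3 -c "
from h import *
st()"
```

```text
clock: 20.62
eef_pos: [656.0, -53.0, 433.7]
tool_rot: [-3.14, -0.0, 1.937]
force: [-7.2, -0.2, 8.4]
width: 27.0
d -0.1963 Ftan 9.83544458692539 Frad 4.491842154679007 Fy 2.4102291858694036 T [-0.04  1.6   0.01] [655.99 -52.95 433.66]
```

```bash
python3 -m jog '[0,0.5,0.2,0,24, 0,1,0.5,0,24, 0,1,0.5,0,24, 0,1,0.5,0,24]'; python3 -c "
from h import *
st()"
```

```text
clock: 20.95
eef_pos: [656.5, -52.7, 433.5]
tool_rot: [-3.138, -0.0, 1.937]
force: [-9.9, -0.3, 12.4]
width: 27.2
d -0.2008 Ftan 13.866006207435142 Frad 6.899098582222655 Fy 3.2323388108898348 T [-0.13  2.11  0.07] [656.49 -52.74 433.47]
```

```bash
python3 -m jog '[0,0.5,0.2,0,24, 0,1,0.5,0,24, 0,1,0.5,0,24, 0,1,0.5,0,24]'; python3 -c "
from h import *
st()"
```

```text
clock: 21.28
eef_pos: [657.0, -52.5, 433.3]
tool_rot: [-3.137, 0.0, 1.937]
force: [-11.4, -0.9, 14.8]
width: 27.0
d -0.2051 Ftan 16.454530857890024 Frad 8.22938964672266 Fy 3.251662123688528 T [-0.25  2.59  0.02] [656.98 -52.54 433.32]
```

```bash
python3 -m jog '[0,0.4,0.1,0,24, 0,0.8,0.3,0,24, 0,1,0.4,0,24, 0,1,0.4,0,24, 0,1,0.4,0,24, 0,1,0.4,0,24]'; python3 -c "
from h import *
st()"
```

```text
clock: 21.78
eef_pos: [657.4, -52.4, 433.2]
tool_rot: [-3.135, 0.0, 1.937]
force: [-15.3, -1.1, 16.0]
width: 26.7
d -0.209 Ftan 20.339198804713092 Frad 7.585282915603377 Fy 4.45566336529988 T [-0.25  3.09  0.12] [657.43 -52.36 433.17]
```

Ftan is about 20 N. I'll hold it, reading it several times.

```bash
python3 -m jog '[0,0,0,0,24, 0,0,0,0,24, 0,0,0,0,24, 0,0,0,0,24]'; python3 -c "
from h import *
st()"; python3 -m jog '[0,0.2,0,0,24, 0,0.2,0,0,24, 0,0.2,0,0,24, 0,0.2,0,0,24, 0,0.2,0,0,24]'; python3 -c "
from h import *
st()"
```

```text
clock: 22.12
eef_pos: [657.4, -52.4, 433.2]
tool_rot: [-3.135, 0.0, 1.937]
force: [-13.4, -1.3, 16.9]
width: 27.0
d -0.2089 Ftan 19.265390500603733 Frad 9.17182357359631 Fy 3.595506650714803 T [-0.29  3.07  0.08] [657.43 -52.36 433.18]
clock: 22.53
eef_pos: [657.5, -52.4, 433.1]
tool_rot: [-3.135, -0.0, 1.937]
force: [-14.6, -0.6, 17.7]
width: 26.5
d -0.2096 Ftan 20.36517286970752 Frad 9.532194459352432 Fy 4.655699138456369 T [-0.29  3.19  0.08] [657.5  -52.37 433.13]
```

```bash
python3 - <<'E'
from h import *
st()
im,d=get_image("scene");x0,y0,x1,y1=(210,150,320,280)
cv2.imwrite(f"pics/scene14.png",cv2.resize(im[y0:y1,x0:x1],None,fx=4.6,fy=4.6,interpolation=cv2.INTER_CUBIC))
im,d=get_image("top");x0,y0,x1,y1=(190,130,310,240)
cv2.imwrite(f"pics/top14.png",cv2.resize(im[y0:y1,x0:x1],None,fx=5,fy=5,interpolation=cv2.INTER_CUBIC))
for d in(-.15,-.2,-.25): print(d,(proj("top",loc2w(B,(-47*np.sin(d),0,165+47*np.cos(d))))))
st()
E
```

```text
d -0.2096 Ftan 20.36517286970752 Frad 9.532194459352432 Fy 4.655699138456369 T [-0.29  3.19  0.08] [657.5  -52.37 433.13]
-0.15 [238.24882187 185.31210064]
-0.2 [237.99890783 184.68474639]
-0.25 [237.75333757 184.06736815]
d -0.2096 Ftan 21.42970552911724 Frad 8.693548213724505 Fy 4.29848505390226 T [-0.29  3.12  0.11] [657.5  -52.34 433.14]
```

View pics/scene14.png

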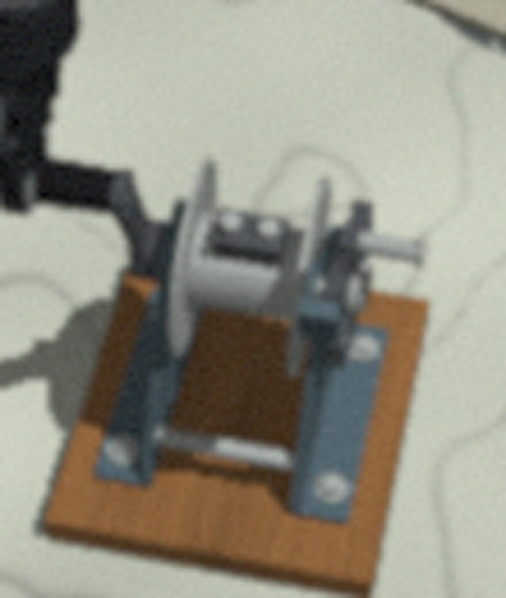

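View pics/top14.png

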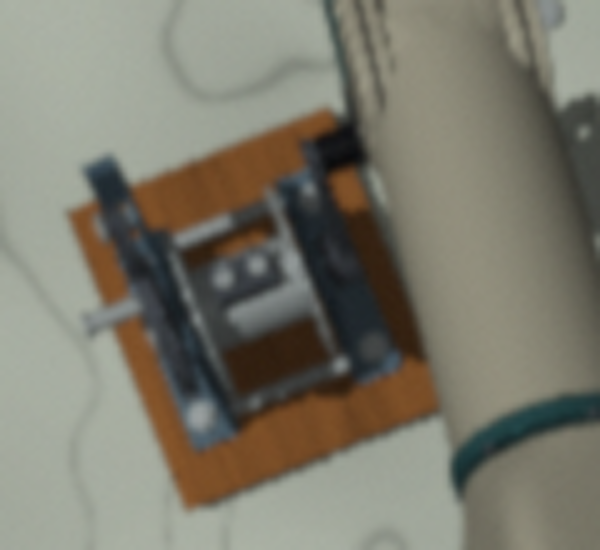

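```bash
python3 -m jog '[0,-1,-0.5,0,24, 0,-2.5,-1.2,0,24, 0,-4.5,-2,0,24, 0,-5,-2.2,0,24, 0,-5,-2.2,0,24]'; python3 -c "
from h import *
st()"
```

```text
clock: 23.05
eef_pos: [655.4, -53.2, 433.8]
tool_rot: [3.14, -0.0, 1.938]
force: [-2.5, 1.9, 3.1]
width: 26.7
d -0.1913 Ftan 2.8670419306497696 Frad 2.0507161952708537 Fy 2.625366655485814 T [ 0.24  0.39 -0.  ] [655.39 -53.2  433.78]
```

```bash
python3 -m jog '[0,0,0,0,32, 0,0,0,0,45, 0,0,0,0,60, 0,0,0,0,60, 0,0,0,0,60, 0,0,-20,0,60, 0,0,-50,0,60, 0,0,-80,0,60, 0,0,-110,0,60, -80,-60,-120,0,60, -150,-120,-120,0,60, -150,-120,-120,0,60, -150,-120,-120,0,60, -150,-120,-120,0,60, -150,-120,-120,0,60]'; python3 - <<'E'
from h import *
st()
for n,b in(("scene",(210,150,320,280)),("top",(190,130,310,240))):
    im,d=get_image(n);x0,y0,x1,y1=b
    cv2.imwrite(f"pics/{n}15.png",cv2.resize(im[y0:y1,x0:x1],None,fx=4.6,fy=4.6,interpolation=cv2.INTER_CUBIC)); cv2.imwrite(f"pics/{n}15f.png",im)
for s in(0,.05,.1):print(s,proj("scene",loc2w(B,knob(s,109))))
E
```

```text
clock: 24.3
eef_pos: [594.2, -245.1, 553.3]
tool_rot: [-3.138, 0.005, 1.925]
force: [-1.5, 0.1, 0.2]
width: 59.7
d 0.5546 Ftan 1.231513837025386 Frad 0.5373847883110574 Fy 0.6030433894691907 T [0.02 0.04 0.  ] [ 594.19 -245.07  553.33]
0 [300.90577555 204.64901682]
0.05 [301.01455864 203.85932639]
0.1 [301.11681663 203.09682452]
```

View pics/scene15.png

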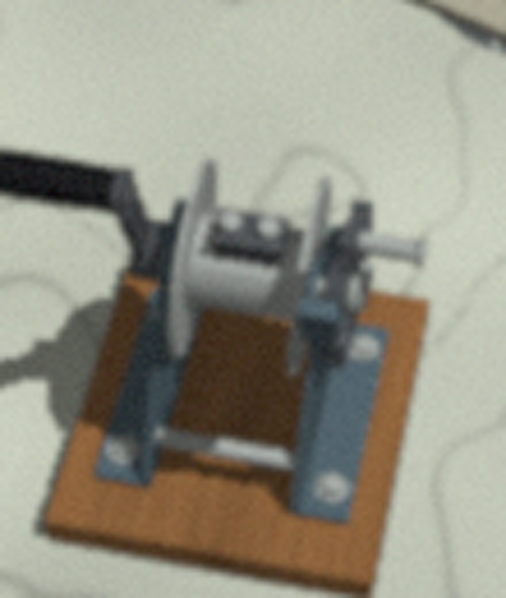

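View pics/top15f.png

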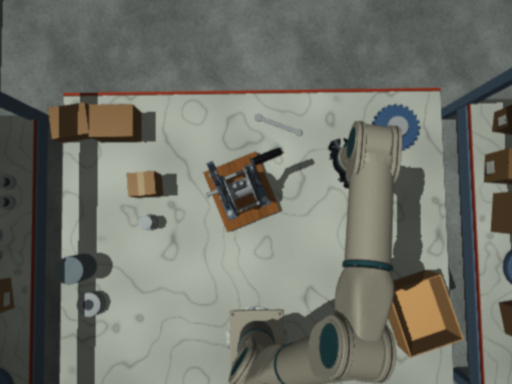

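```bash
python3 - <<'E'
import cv2,numpy as np
ims=[cv2.imread(f"pics/{f}.png",0).astype(np.float32) for f in("scene0","s12","scene15f")]
ref=ims[2][196:212,294:306]
for nm,im in zip(("start d1.56","dropped d.05","now"),ims):
    big=cv2.resize(im[188:220,286:314],None,fx=8,fy=8,interpolation=cv2.INTER_CUBIC);t=cv2.resize(ref,None,fx=8,fy=8,interpolation=cv2.INTER_CUBIC)
    r=cv2.matchTemplate(big,t,cv2.TM_CCOEFF_NORMED);_,v,_,l=cv2.minMaxLoc(r);print(nm,v,l[0]/8-8,l[1]/8-8)
E
```

```text
start d1.56 0.9869341254234314 0.125 -1.0
dropped d.05 0.9817181825637817 0.25 -1.375
now 0.9998844861984253 0.0 0.0
```

```bash
python3 -c "
from cell import *
print(finish_job())"
```

```text
the job is handed in; nothing more can be done
None
```

The job is done and handed in at about 24 s, but no verdict was reported, so success rests on my own checks.

- **Pawl laid back:** I gripped the pin and carried it over its pivot. The camera showed it at about 2.45 rad.
- **Drum turned back:** I turned the crank until `drum_turn` was about 0.05. The clamp screws in the top view agreed.
- **Pawl lowered:** I lowered the pawl in the grip and let it go from just above the teeth.
- **Proof push:** I bore back on the crank until the tooth met the pawl, at about -0.20 rad. I held 19 to 21 N square to the crank for about 0.8 s, then eased off to about 3 N and let go. By my torque estimate, that puts about 30 N on the tooth. The tooth force itself could not be measured.

**Last checks after letting go**
- The tooth sat at the pawl with the drum at about -0.2 rad. The scene picture looked the same as during the push.
- The pawl pin's image had dropped by 1.0 to 1.4 px against the earlier pictures. That means about 0.07 to 0.09 rad lower, with the pawl at the tooth root. My rougher by-eye reading gave about 0.05 rad, still under the 0.08 limit.
- The arm stood clear, with about 1.5 N on the wrist.
- The carton and valve cage looked unmoved. The arm hid the stud bolt in the last top view, so I could not see it, but the tool never came down near it.

**Disagreement:** while laying the pawl back, the arc I followed was about 6 mm too small, and the wrist force rose to about 33 N. I corrected it partway through.

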